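# Raise and lock a telescoping work support, then lay an oak stick across the pair

## Task

One of the two work supports is still down: draw its post up out of the tube to the stop and turn it until its spring button clicks out through the hole in the tube, so that it stands locked at the height of its partner. Then lay the single oak stick from the front of the table across the two round pads, resting on the middle of both, and let go. Leave the short oak strip and the oilstone box where they lie.

Things in the scene. Friction and masses are not known exactly. Their poses are not given: they have to be found in the camera images.
- low_stand: The lowered work support; its iron foot (96 mm across, 16 mm high) does not shift. Upright steel tube, 36 mm across, ending in a black bush 41 mm across, top 111 mm above the table; in it a round 25 mm post that carries a pad. The post slides (4 N friction, 2 N weight) and turns (0.03 N m), and stays where it is let go. Origin: under the foot's middle, on the table; z up.
- low_stand_top (a point): Centre of the top of the lowered support's pad: a plain round wooden disc with cork top, 52 mm across, 20 mm high, rim upright from 4 to 15 mm below the top: grip it by this rim. The point rises with the post but does not turn with it. 132 mm above the table when right down, 191 mm when locked.
- low_stand_hole (a point): Mouth of the only hole in the lowered support's tube: 10 mm wide, 86 mm up, facing low_stand's -x. A spring button on the post, hidden in the tube, snaps out here if the post is up at its stop (to 1.5 mm) and turned so that it faces the hole (to 4 deg). It starts up to 65 deg to either side of the hole; nothing shows which. Once out, it locks the post: turning on meets a hard stop.
- low_stand_lift (a joint): Height of the lowered support's post above its lowest position, m: 0 to 0.02 at the start, 0.0605 at the upper stop (a hard end), 0.0585 to 0.0605 once locked. Unlocked, the post sinks under a push of a few newtons; locked it holds.
- low_stand_button (a joint): Outward travel of the spring button, m: below 0.0015 while the tube's wall holds it in, 0.0075 when it has clicked out through the hole (then 3.5 mm proud of the tube).
- tall_stand: The other support, same make and as firm, already raised and locked, its button out of its hole on its -x side. It stands 118 to 150 mm from the lowered one (centre to centre), on either side of it. Origin: under the foot's middle, on the table; z up.
- tall_stand_top (a point): Centre of the top of the raised support's pad, 52 mm across, 191 mm above the table.
- oak_stick: The stick to lay across the pads: plain square oak, 24 mm (x) by 200 mm (y, its length) by 22 mm (z), 60 to 95 g, lying alone on the table between the supports and the robot. Origin: centre of its underside.
- oak_strip: Bystander: short oak strip, 36 x 170 x 22 mm, length along y, lying loose to the left of the supports and beyond them, between the tarpaulin-covered timber and the beams. Origin: centre of its underside.
- oilstone_box: Bystander: closed dark wooden box 70 x 190 x 45 mm, length along y, near the table's front edge, left. Origin: centre of its underside.

How it is judged (in metres and radians):
On the way:
1. the lowered support's post is up and its button has clicked out through the hole (value of joint low_stand_button above 0.005 m and value of joint low_stand_lift above 0.056 m), for 0.3 s.
At the end, for the whole second after the job is handed in: The lowered support's button is out (over 5 mm) and its post up (over 56 mm); the oak stick rests on both pads, on any of its long faces, its length level within 0.05 rad, its centre line within 24 mm of both pad centres, which lie under its length (all of step 1 and contact force between oak_stick and low_stand above 0.05 N and contact force between oak_stick and tall_stand above 0.05 N and x of low_stand_top in the frame of oak_stick between -0.024 and 0.024 m and x of tall_stand_top in the frame of oak_stick between -0.024 and 0.024 m and y of low_stand_top in the frame of oak_stick between -0.1 and 0.1 m and y of tall_stand_top in the frame of oak_stick between -0.1 and 0.1 m and linear speed of oak_stick below 0.01 m/s and height (world z) of oak_stick between 0.186 and 0.218 m and angle between oak_stick's own y axis and vertical between 1.52 and 1.62 rad); the robot touches nothing.
It fails at once if the short oak strip or the oilstone box was shifted by more than 3 cm (distance of any of oak_strip, oilstone_box from where it was at the start of the episode above 0.03 m).
It also fails if it takes over 64 s, if anything falls off the work surface, if the arm or the gripper's body presses on something with over 40 N, if the wrist force passes 120 N, or if a joint passes its speed limit or range.

## Robot

A 6-joint arm with a two-finger parallel gripper is mounted at the origin on a cart in front of the work surface, level with it; the furniture and walls round the work are solid. World frame = base frame: x ahead of the robot, y to its left, z up, the work surface at z = 0. Lengths are in m, angles in degrees, forces in N, time in s.
With the tool pointing down it reaches from about 0.25 to 0.775 m from the base axis. Payload 4 kg.
Tool frame: the origin (TCP) lies at the very end of the fingers, on their centre line; the grasp point (between the pads) lies robot.grasp_offset behind it (robot.grasp_offset is the distance from the TCP to the grasp point, in m); z points along the fingers, y is the line along which they close (so a half turn about z gives the same grasp; the last joint's range is limited). The gripper opens to 85 mm and grips with 20 to 120 N. Pads are 22 mm wide; open, the fingers measure 114 mm over their backs; the gripper's body (76 mm by 85 mm) begins 54 mm behind the grasp point. The pads swing forward as they close: fully open they stand 13 mm farther back than shut.
Start: joints at [-77.756, 4.996, 78.535, -0, 96.463, -5.907], TCP at [0.171, -0.523, 0.231] pointing down, gripper open.
Joint ranges: [-177.83, 177.83], [-43.37, 116.18], [15.69, 146.23], [-61.86, 241.86], [9.47, 152.12], [-147.06, 147.06]. Speed limits (degrees/s): [159.86, 159.86, 180, 180, 180, 180].

## Interface

Orientations are given as a 3x3 rotation matrix whose columns are the frame's x, y, z axes.
In Python, from rig import robot, snapshot, calibration gives the robot as it stands (robot), with the cameras as plain functions.
- The arm moves only by the shell command python3 nudge.py [FORCE], which reads ROWS from standard input. ROWS is 1 to 20 rows, parted by a bar, with the numbers parted by commas; each row has 7 numbers: dx, dy, dz in m, then a rotation vector rx, ry, rz in degrees, then the opening from 0.0 (shut) to 1.0 (fully open); each row is the pose to reach, as a shift and turn from the pose commanded when the command began, along the tool's axes at that moment; what a row does not reach only later rows make up. A row lasts 1/10 s, in which the tool goes at most 0.05 m and 8.59 degrees, less where a joint would pass 70% of its speed; a pose out of reach is approached as far as the arm can. The fingers move at their own pace and stop on an object; FORCE is the grip in N (left out, the last holds). Time passes only in rows, so rows that do not move let the fingers close. It prints the time, the measured TCP pose, the force, the opening and the grip force at its end. Input that does not fit is refused with a message, and nothing moves.
- robot.state(): the state, without advancing time (a new reading comes with each control period).
- snapshot(name): name is "side" or "top" or "wrist"; returns the picture (400x640x3 uint8, red, green, blue); there is no depth.
- calibration(name): a dict with "camera_matrix" (3x3 intrinsics, pixels), "position" and "rotation" of the camera in the world; the wrist camera has in their place "T_tool_cam" (4x4, takes a point from camera to tool coordinates, whose origin is the TCP and whose axes are the flange's). Camera axes: x right, y down, z forward; pixel columns grow to the right and rows downward; lengths in m; the calibration is good to about 2 mm. A picture is of the moment at which its call begins: read the wrist's pose just before it. calibration takes no time and is no camera call.
- robot.sign_off(): hands the job in; it is judged then, once.
The state is a dict: "clock": time; "qpos": joint angles; "qd": joint speeds; "joint_torque": joint torques, N m; "ee_pos": TCP position; "ee_rot": TCP orientation; "ft_force": force on the tool from outside, world axes, zero at the start; "torque": the same for the moment, N m; "grip_width": opening from 0.0 (shut) to 1.0 (fully open); "finger_force": force on a finger pad.
Only numpy, scipy, OpenCV 4.12 (cv2) and the standard library are available. Lean on these libraries where they do the work, as an engineer would, in place of code of your own. Each camera call takes 0.05 s, during which the arm holds its last target. There are 200 camera calls.

## Working session

There is one attempt and no reset: what is moved stays moved. The work goes in short steps, Python scripts to look and compute and a shell command to move; the robot and the scene stay as the last step left them, time stands still between calls to the robot, and variables do not carry over. Pictures are saved under pics/ and viewed, at most 10 in all, crops included, and the job is handed in when it is done.

```bash
ls; mkdir -p pics; python3 - <<'E'
from rig import robot, snapshot, calibration
import cv2,numpy as np
np.set_printoptions(precision=4,suppress=True)
for n in ("top","side"):
    cv2.imwrite(f"pics/{n}0.png",snapshot(n)[:,:,::-1]); print(n,calibration(n))
print(calibration("wrist"),robot.grasp_offset,robot.state())
E
```

```text
nudge.py
pics
rig.py
top {'camera_matrix': array([[364.9242,   0.    , 318.219 ],
       [  0.    , 364.9242, 197.5808],
       [  0.    ,   0.    ,   1.    ]]), 'position': array([0.4974, 0.017 , 1.014 ]), 'rotation': array([[-0.0149, -0.9974,  0.0702],
       [-0.9998,  0.0159,  0.0147],
       [-0.0158, -0.07  , -0.9974]])}
side {'camera_matrix': array([[368.5784,   0.    , 319.8328],
       [  0.    , 368.5784, 197.0978],
       [  0.    ,   0.    ,   1.    ]]), 'position': array([0.7899, 0.3484, 0.8848]), 'rotation': array([[-0.798 ,  0.5288, -0.2891],
       [ 0.6026,  0.7073, -0.3696],
       [ 0.0091, -0.4692, -0.8831]])}
{'camera_matrix': array([[334.1522,   0.    , 317.0168],
       [  0.    , 334.1522, 204.1976],
       [  0.    ,   0.    ,   1.    ]]), 'T_tool_cam': array([[ 0.0003, -0.9574, -0.2889,  0.0739],
       [ 1.    ,  0.0008, -0.0018,  0.0007],
       [ 0.002 , -0.2889,  0.9574, -0.1441],
       [ 0.    ,  0.    ,  0.    ,  1.    ]])} 0.0187 {'clock': 0.1, 'qpos': array([-77.7564,   5.0368,  78.619 ,   0.0012,  96.4619,  -5.9107]), 'qd': array([ 0.0778, -0.0308, -0.1851, -0.0044, -0.0283, -0.0025]), 'joint_torque': array([  0.0023, -35.3016, -31.422 ,  -0.0001,   0.008 ,   0.    ]), 'ee_pos': array([ 0.1712, -0.5222,  0.2302]), 'ee_rot': array([[ 0.9502,  0.3116, -0.0004],
       [ 0.3116, -0.9502,  0.002 ],
       [ 0.0002, -0.002 , -1.    ]]), 'ft_force': array([-0.4533, -0.1254, -0.248 ]), 'torque': array([ 0.023 , -0.0094,  0.0407]), 'finger_force': 0.0, 'grip_width': 0.9973300773505624}
```

View pics/top0.png

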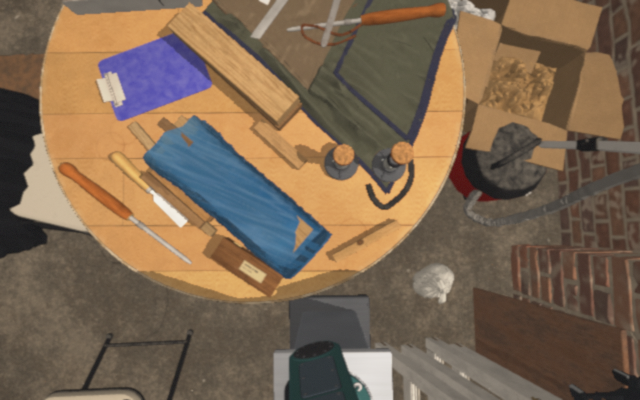

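View pics/side0.png

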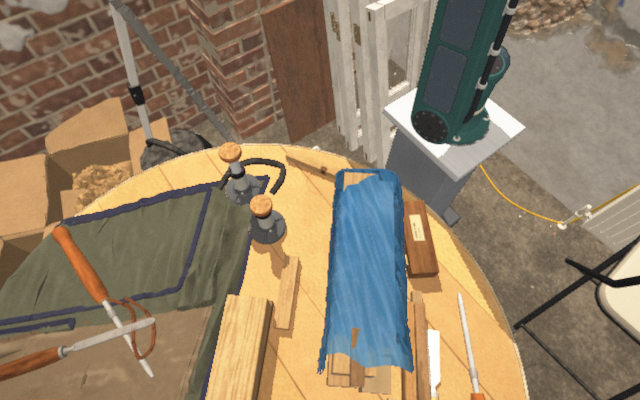

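The left stand, pad at top (343,153), is probably the lowered one. The tall one is at (402,150), and the stick runs from (330,257) to (396,223). I'll zoom in to measure.

```bash
python3 - <<'E'
import cv2,numpy as np
a=cv2.imread("pics/top0.png")[130:275,300:440]; b=cv2.imread("pics/side0.png")[130:250,200:345]
a=cv2.resize(a,None,fx=4,fy=4,interpolation=cv2.INTER_CUBIC)
b=cv2.resize(b,None,fx=4,fy=4,interpolation=cv2.INTER_CUBIC)
cv2.imwrite("pics/topc.png",a);cv2.imwrite("pics/sidec.png",b)
E
```

```text
(no output)
```

View pics/topc.png

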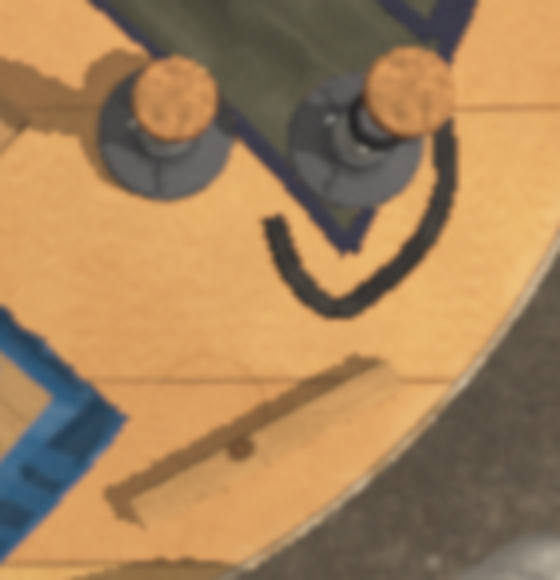

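View pics/sidec.png

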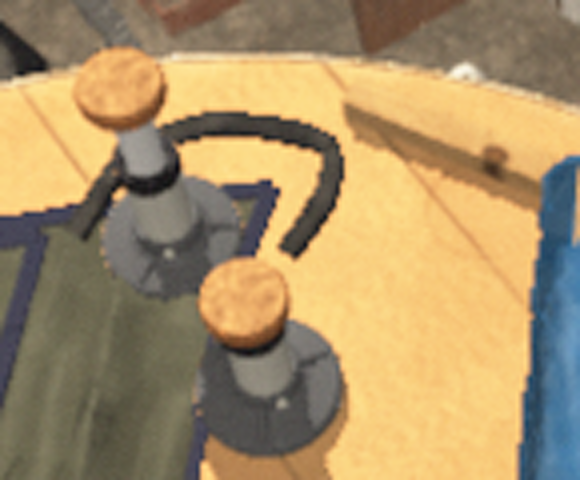

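Both crops show the left stand low: its pad sits just over its bush and it has no shaft showing. Next I'll triangulate the pads and feet.

```bash
cat > h.py <<'E'
from rig import robot, snapshot, calibration
import numpy as np
np.set_printoptions(precision=4,suppress=True)
def cam(n,st=None):
    c=calibration(n); K=c["camera_matrix"]
    if n!="wrist": return K,np.array(c["rotation"]),np.array(c["position"])
    T=c["T_tool_cam"]; R=st["ee_rot"]
    return K,R@T[:3,:3],st["ee_pos"]+R@T[:3,3]
def ray(C,uv):
    K,R,p=C; d=R@np.linalg.solve(K,[*uv,1]); return p,d
def atz(C,uv,z):
    p,d=ray(C,uv); return p+d*(z-p[2])/d[2]
def tri(C1,u1,C2,u2):
    p,d=ray(C1,u1);q,e=ray(C2,u2)
    s=np.linalg.lstsq(np.c_[d,-e],q-p,rcond=None)[0]
    return (p+s[0]*d+q+s[1]*e)/2,np.linalg.norm(p+s[0]*d-q-s[1]*e)
E
python3 - <<'E'
from h import *
T=cam("top");S=cam("side")
t=lambda u,v:(300+u/4-.4,130+v/4-.4)
s=lambda u,v:(200+u/4-.4,130+v/4-.4)
print("low",tri(T,t(175,97),S,s(244,303)),"tall",tri(T,t(408,90),S,s(119,88)), atz(T,t(408,90),.191),atz(S,s(119,88),.191))
print("feet low",atz(T,t(164,128),.008),atz(S,s(270,388),.008),"tall",atz(T,t(355,139),.008),atz(S,s(175,237),.008))
for p in [(105,490),(375,355),(130,522),(400,375),(240,450)]: print(p,atz(T,t(*p),0),atz(T,t(*p),.022))
for p in [(345,100),(345,125),(540,185),(540,208),(495,160)]: print(p,atz(S,s(*p),0),atz(S,s(*p),.022))
E
```

```text
low (array([ 0.665 , -0.0324,  0.1299]), np.float64(0.0021398607230667774)) tall (array([ 0.6564, -0.1627,  0.1862]), np.float64(0.0009404075909036397)) [ 0.6559 -0.1619  0.191 ] [ 0.657  -0.1588  0.191 ]
feet low [ 0.6675 -0.0319  0.008 ] [ 0.6638 -0.0312  0.008 ] tall [ 0.6574 -0.164   0.008 ] [ 0.6542 -0.1634  0.008 ]
(105, 490) [0.4178 0.0132 0.    ] [0.4195 0.0132 0.022 ]
(375, 355) [ 0.5078 -0.175   0.    ] [ 0.5076 -0.1708  0.022 ]
(130, 522) [ 0.3957 -0.0037  0.    ] [ 0.3979 -0.0032  0.022 ]
(400, 375) [ 0.4938 -0.1918  0.    ] [ 0.4939 -0.1873  0.022 ]
(240, 450) [ 0.4439 -0.0803  0.    ] [ 0.445  -0.0782  0.022 ]
(345, 100) [ 0.4951 -0.1919  0.    ] [ 0.5024 -0.1784  0.022 ]
(345, 125) [ 0.5073 -0.1741  0.    ] [ 0.5144 -0.1611  0.022 ]
(540, 185) [ 0.4264 -0.051   0.    ] [ 0.4354 -0.041   0.022 ]
(540, 208) [ 0.4379 -0.0363  0.    ] [ 0.4467 -0.0267  0.022 ]
(495, 160) [ 0.4391 -0.0863  0.    ] [ 0.4479 -0.0755  0.022 ]
```

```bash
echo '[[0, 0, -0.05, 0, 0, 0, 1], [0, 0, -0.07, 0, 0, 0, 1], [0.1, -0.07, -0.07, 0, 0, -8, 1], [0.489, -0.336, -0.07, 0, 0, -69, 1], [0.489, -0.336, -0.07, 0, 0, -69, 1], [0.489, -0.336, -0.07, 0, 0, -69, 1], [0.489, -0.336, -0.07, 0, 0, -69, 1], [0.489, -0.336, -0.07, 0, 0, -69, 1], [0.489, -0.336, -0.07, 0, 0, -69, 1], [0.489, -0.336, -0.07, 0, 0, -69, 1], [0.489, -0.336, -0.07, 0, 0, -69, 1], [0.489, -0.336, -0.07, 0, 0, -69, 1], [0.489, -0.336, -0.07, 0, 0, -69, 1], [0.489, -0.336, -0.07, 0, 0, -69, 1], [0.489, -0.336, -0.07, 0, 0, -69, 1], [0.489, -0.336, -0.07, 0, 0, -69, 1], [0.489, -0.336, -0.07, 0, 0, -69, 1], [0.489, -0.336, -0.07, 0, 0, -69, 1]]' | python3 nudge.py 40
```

```text
refused: ROWS must be rows parted by a bar, with the numbers parted by commas. Nothing was moved.
```

The call was refused and nothing moved: it wants rows parted by a bar, with the numbers parted by commas. Same move again in that form.

```bash
echo '0,0,-0.05,0,0,0,1 | 0,0,-0.07,0,0,0,1 | 0.1,-0.07,-0.07,0,0,-8,1 | 0.489,-0.336,-0.07,0,0,-69,1 | 0.489,-0.336,-0.07,0,0,-69,1 | 0.489,-0.336,-0.07,0,0,-69,1 | 0.489,-0.336,-0.07,0,0,-69,1 | 0.489,-0.336,-0.07,0,0,-69,1 | 0.489,-0.336,-0.07,0,0,-69,1 | 0.489,-0.336,-0.07,0,0,-69,1 | 0.489,-0.336,-0.07,0,0,-69,1 | 0.489,-0.336,-0.07,0,0,-69,1 | 0.489,-0.336,-0.07,0,0,-69,1 | 0.489,-0.336,-0.07,0,0,-69,1 | 0.489,-0.336,-0.07,0,0,-69,1 | 0.489,-0.336,-0.07,0,0,-69,1 | 0.489,-0.336,-0.07,0,0,-69,1 | 0.489,-0.336,-0.07,0,0,-69,1' | python3 nudge.py 40
python3 - <<'E'
from h import *
import cv2
st=robot.state(); im=snapshot("wrist"); cv2.imwrite("pics/w1.png",im[:,:,::-1]); np.save("w1.npy",[st["ee_pos"],*st["ee_rot"]]); print(st["ee_pos"],st["ee_rot"],st["qpos"],st["ft_force"])
E
```

```text
clock: 1.9
ee_pos: [0.5307, -0.0522, 0.3014]
ee_rot: [[0.052, 0.999, 0.0], [0.999, -0.052, -0.0], [-0.0, 0.0, -1.0]]
ft_force: [-0.3, 0.7, -0.6]
grip_width: 1.002
finger_force: 0.0
[ 0.5307 -0.0522  0.3014] [[ 0.0517  0.9987  0.    ]
 [ 0.9987 -0.0517 -0.0004]
 [-0.0004  0.0001 -1.    ]] [-11.6957   2.6844  73.0978  -0.0212 104.2115  -8.7365] [-0.2843  0.7423 -0.6012]
```

View pics/w1.png

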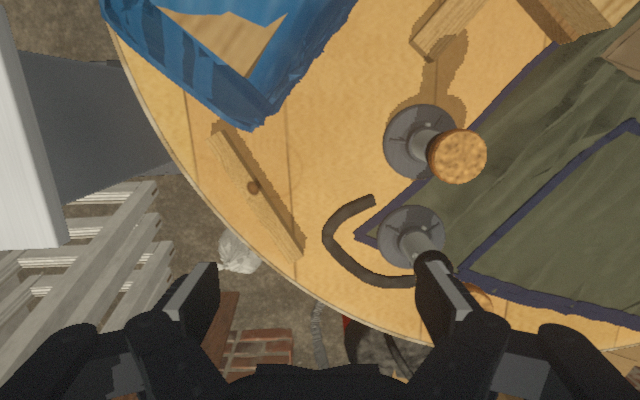

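The wrist view shows the low pad at (459,156), its foot at (417,142), and the stick from about (216,130) to (298,258). I'll crop for the stick corners.

```bash
python3 - <<'E'
from h import *
import cv2
a=cv2.imread("pics/w1.png")
c=cv2.resize(a[110:275,195:315],None,fx=3.5,fy=3.5,interpolation=cv2.INTER_CUBIC)
d=cv2.resize(a[95:195,375:495],None,fx=3.5,fy=3.5,interpolation=cv2.INTER_CUBIC)
o=np.zeros((580,800,3),np.uint8); o[:577,:420]=c[:577]; o[:350,425:800]=d[:,:375]; cv2.imwrite("pics/w1c.png",o)
A=np.load("w1.npy"); C=cam("wrist",dict(ee_pos=A[0],ee_rot=A[1:]))
for z in(.132,.142,.152): print(z,atz(C,(459,156),z))
print("foot",atz(C,(415,142),.008)); print(tri(C,(459,156),cam("top"),(343.4,153.9)))
E
```

```text
0.132 [ 0.6656 -0.0329  0.132 ]
0.142 [ 0.6614 -0.0311  0.142 ]
0.152 [ 0.6572 -0.0294  0.152 ]
foot [ 0.6591 -0.0329  0.008 ]
(array([ 0.6653, -0.0329,  0.1324]), np.float64(0.0002822770973338061))
```

View pics/w1c.png

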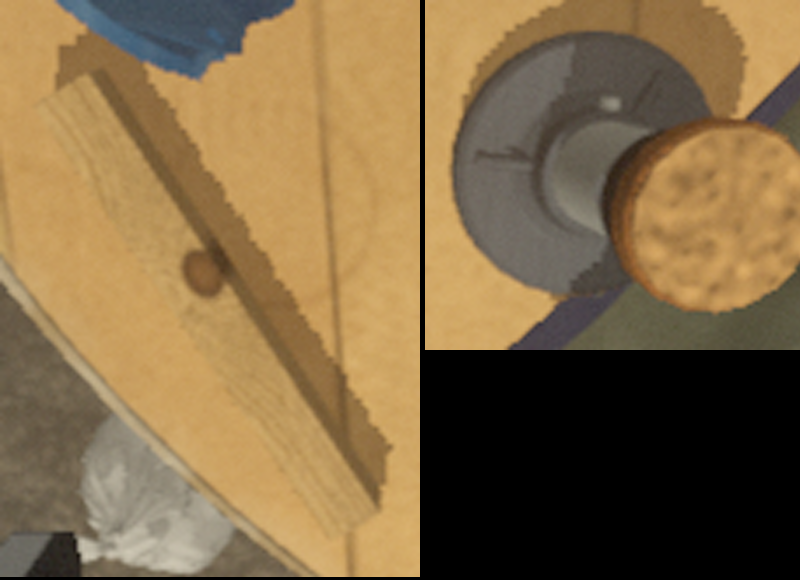

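```bash
python3 - <<'E'
from h import *
A=np.load("w1.npy"); C=cam("wrist",dict(ee_pos=A[0],ee_rot=A[1:]))
P=np.array([atz(C,(195+u/3.5-.4,110+v/3.5-.4),.022)[:2] for u,v in [(92,72),(40,105),(380,510),(332,538)]]); print(P)
a=P[:2].mean(0);b=P[2:].mean(0);d=b-a; print("stick c",(a+b)/2,np.linalg.norm(d),np.linalg.norm(P[0]-P[1]),np.linalg.norm(P[2]-P[3]),"ang",np.degrees(np.arctan2(d[1],d[0])))
print("low foot",atz(C,(421,142),.008))
st=robot.state()
t=np.array([.665,-.033,.19]); print(st["ee_rot"].T@(t-st["ee_pos"]))
E
```

```text
[[ 0.414  -0.0043]
 [ 0.3939 -0.0148]
 [ 0.5053 -0.1791]
 [ 0.4854 -0.1904]]
stick c [ 0.4497 -0.0971] 0.1975909822726907 0.02270084208755306 0.02286779146972292 ang -62.472838704421996
low foot [ 0.6668 -0.0333  0.008 ]
[0.0262 0.133  0.1116]
```

```bash
echo '0.013,0.046,0.03,0,0,0,1 | 0.02,0.09,0.06,0,0,0,1 | 0.026,0.133,0.08,0,0,0,1 | 0.026,0.133,0.12,0,0,0,1 | 0.026,0.133,0.16,0,0,0,1 | 0.026,0.133,0.19,0,0,0,1 | 0.026,0.133,0.2015,0,0,0,1 | 0.026,0.133,0.2015,0,0,0,1 | 0.026,0.133,0.2015,0,0,0,0.45 | 0.026,0.133,0.2015,0,0,0,0.45 | 0.026,0.133,0.2015,0,0,0,0.45 | 0.026,0.133,0.2015,0,0,0,0.45 | 0.026,0.133,0.2015,0,0,0,0.45 | 0.026,0.133,0.2015,0,0,0,0.45 | 0.026,0.133,0.2015,0,0,0,0.45 | 0.026,0.133,0.2015,0,0,0,0.45' | python3 nudge.py 50
```

```text
clock: 3.55
ee_pos: [0.6644, -0.032, 0.1022]
ee_rot: [[0.05, 0.999, -0.001], [0.999, -0.05, -0.001], [-0.001, -0.001, -1.0]]
ft_force: [-6.3, -0.1, 2.3]
grip_width: 0.593
finger_force: 51.4
```

Gripped. Now I'll draw the post up.

```bash
echo '0,0,-0.01,0,0,0,0.4 | 0,0,-0.025,0,0,0,0.4 | 0,0,-0.04,0,0,0,0.4 | 0,0,-0.05,0,0,0,0.4 | 0,0,-0.055,0,0,0,0.4 | 0,0,-0.055,0,0,0,0.4' | python3 nudge.py; echo '0,0,-0.002,0,0,0,0.4 | 0,0,-0.004,0,0,0,0.4 | 0,0,-0.006,0,0,0,0.4 | 0,0,-0.006,0,0,0,0.4 | 0,0,-0.006,0,0,0,0.4' | python3 nudge.py
```

```text
clock: 4.15
ee_pos: [0.6644, -0.0319, 0.1574]
ee_rot: [[0.05, 0.999, -0.002], [0.999, -0.05, -0.001], [-0.001, -0.002, -1.0]]
ft_force: [-7.1, -0.1, -3.7]
grip_width: 0.596
finger_force: 54.7
clock: 4.65
ee_pos: [0.6643, -0.0319, 0.1607]
ee_rot: [[0.05, 0.999, -0.003], [0.999, -0.05, -0.0], [-0.001, -0.003, -1.0]]
ft_force: [-5.4, -3.3, -10.0]
grip_width: 0.595
finger_force: 55.3
```

```bash
echo '0,0,-0.001,0,0,0,0.4 | 0,0,-0.0015,0,0,0,0.4 | 0,0,-0.0015,0,0,0,0.4' | python3 nudge.py; echo '0,0,0,0,0,5,0.4 | 0,0,0,0,0,10,0.4 | 0,0,0,0,0,15,0.4 | 0,0,0,0,0,20,0.4 | 0,0,0,0,0,20,0.4' | python3 nudge.py; python3 -c "
from h import *
s=robot.state();print(s['torque'],s['qpos'],s['ee_pos'])"
```

```text
clock: 4.95
ee_pos: [0.6643, -0.0319, 0.1607]
ee_rot: [[0.05, 0.999, -0.004], [0.999, -0.05, -0.0], [-0.0, -0.004, -1.0]]
ft_force: [-4.5, -2.2, -15.6]
grip_width: 0.59
finger_force: 55.1
clock: 5.45
ee_pos: [0.6647, -0.032, 0.1607]
ee_rot: [[0.389, 0.921, -0.003], [0.921, -0.389, -0.0], [-0.002, -0.003, -1.0]]
ft_force: [-3.3, -1.8, -15.8]
grip_width: 0.593
finger_force: 55.0
[-0.5286  0.1358 -0.0465] [-7.6121 21.0863 67.2342 -0.0492 91.8497 15.2502] [ 0.6647 -0.032   0.1607]
```

At the stop, with 15 N of pull held. Turning on while watching the torque.

```bash
cat > t.py <<'E'
from h import *
s=robot.state();R=s['ee_rot'];print("torque",s['torque'],"yaw",np.degrees(np.arctan2(R[1,0],R[0,0])),s['qpos'][5])
E
echo '0,0,0,0,0,5,0.4 | 0,0,0,0,0,10,0.4 | 0,0,0,0,0,15,0.4 | 0,0,0,0,0,20,0.4 | 0,0,0,0,0,25,0.4 | 0,0,0,0,0,25,0.4' | python3 nudge.py|tail -3; python3 t.py; echo '0,0,0,0,0,5,0.4 | 0,0,0,0,0,10,0.4 | 0,0,0,0,0,15,0.4 | 0,0,0,0,0,20,0.4 | 0,0,0,0,0,25,0.4 | 0,0,0,0,0,25,0.4' | python3 nudge.py|tail -3; python3 t.py
```

```text
ft_force: [-1.4, -4.1, -18.9]
grip_width: 0.595
finger_force: 55.1
torque [-0.7865  0.101  -0.0807] yaw 42.218855549448804 40.155782982913394
ft_force: [-1.1, -5.0, -18.5]
grip_width: 0.594
finger_force: 55.1
torque [-0.9426  0.048  -0.048 ] yaw 17.215030518008973 65.13978309475999
```

Nothing within +70°, so I'll return and search the other side.

```bash
echo '0,0,0,0,0,-8,0.4 | 0,0,0,0,0,-16,0.4 | 0,0,0,0,0,-24,0.4 | 0,0,0,0,0,-32,0.4 | 0,0,0,0,0,-40,0.4 | 0,0,0,0,0,-48,0.4 | 0,0,0,0,0,-56,0.4 | 0,0,0,0,0,-64,0.4 | 0,0,0,0,0,-70,0.4 | 0,0,0,0,0,-75,0.4 | 0,0,0,0,0,-80,0.4 | 0,0,0,0,0,-85,0.4 | 0,0,0,0,0,-90,0.4 | 0,0,0,0,0,-90,0.4' | python3 nudge.py|tail -3; python3 t.py; echo '0,0,0,0,0,-5,0.4 | 0,0,0,0,0,-10,0.4 | 0,0,0,0,0,-15,0.4 | 0,0,0,0,0,-20,0.4 | 0,0,0,0,0,-20,0.4' | python3 nudge.py|tail -3; python3 t.py
```

```text
ft_force: [-4.3, -4.5, -17.7]
grip_width: 0.593
finger_force: 55.4
torque [-0.5241  0.6001  0.1009] yaw 107.41671416355432 -25.033583593719335
ft_force: [-6.2, -3.8, -16.9]
grip_width: 0.592
finger_force: 55.6
torque [-0.5126  0.8272  0.0667] yaw 127.40093578913311 -45.02860852850063
```

```bash
echo '0,0,0,0,0,-5,0.4 | 0,0,0,0,0,-10,0.4 | 0,0,0,0,0,-15,0.4 | 0,0,0,0,0,-15,0.4' | python3 nudge.py|tail -3; python3 t.py; echo '0,0,0,0,0,-5,0.4 | 0,0,0,0,0,-10,0.4 | 0,0,0,0,0,-15,0.4 | 0,0,0,0,0,-15,0.4' | python3 nudge.py|tail -3; python3 t.py
```

```text
ft_force: [-7.0, -4.7, -16.5]
grip_width: 0.588
finger_force: 55.7
torque [-0.0678  0.7322 -0.3015] yaw 142.32633300918422 -59.976064558114366
ft_force: [-8.1, -5.5, -15.4]
grip_width: 0.59
finger_force: 56.1
torque [ 0.1445  0.8738 -0.7848] yaw 157.22902222307604 -74.90784655395363
```

The torque has climbed to 0.8 N m, so it's probably against the lock. I'll back off and press down to confirm.

```bash
echo '0,0,0.001,0,0,5,0.4 | 0,0,0.002,0,0,9,0.4 | 0,0,0.003,0,0,9,0.4 | 0,0,0.003,0,0,9,0.4' | python3 nudge.py; python3 t.py; echo '0,0,0.002,0,0,0,0.4 | 0,0,0.004,0,0,0,0.4 | 0,0,0.004,0,0,0,0.4' | python3 nudge.py; python3 t.py
```

```text
clock: 9.75
ee_pos: [0.6635, -0.0326, 0.1611]
ee_rot: [[-0.85, 0.527, -0.004], [0.527, 0.85, -0.001], [0.003, -0.003, -1.0]]
ft_force: [-10.4, -4.4, -8.9]
grip_width: 0.593
finger_force: 56.8
torque [-0.5098  1.5196 -0.5068] yaw 148.2165804081528 -65.8698043098869
clock: 10.05
ee_pos: [0.6637, -0.0326, 0.1609]
ee_rot: [[-0.85, 0.527, -0.001], [0.527, 0.85, -0.002], [-0.0, -0.002, -1.0]]
ft_force: [-14.1, -3.3, 0.9]
grip_width: 0.592
finger_force: 57.7
torque [-0.556   2.2728 -0.5235] yaw 148.22472935243107 -65.87039566848544
```

```bash
echo '0,0,0.003,0,0,6,0.4 | 0,0,0.005,0,0,6,0.4 | 0,0,0.005,0,0,6,0.4 | 0,0,0.005,0,0,6,0.4' | python3 nudge.py; python3 t.py; python3 - <<'E'
from h import *
import cv2
b=snapshot("side")[:,:,::-1]; cv2.imwrite("pics/s2.png",cv2.resize(b[120:260,200:345],None,fx=4,fy=4,interpolation=cv2.INTER_CUBIC))
E
```

```text
clock: 10.45
ee_pos: [0.6638, -0.0327, 0.1582]
ee_rot: [[-0.791, 0.612, 0.001], [0.612, 0.791, -0.003], [-0.002, -0.002, -1.0]]
ft_force: [-15.4, -3.4, 6.7]
grip_width: 0.593
finger_force: 58.1
torque [-0.7366  2.6613 -0.2592] yaw 142.27035402388597 -59.9035058586636
```

```bash
echo '0,0,0.002,0,0,0,0.4 | 0,0,0.004,0,0,0,0.4 | 0,0,0.004,0,0,0,0.4 | 0,0,0.004,0,0,0,0.4' | python3 nudge.py; python3 t.py
```

```text
clock: 10.9
ee_pos: [0.664, -0.0328, 0.1578]
ee_rot: [[-0.791, 0.612, 0.004], [0.612, 0.791, -0.004], [-0.005, -0.001, -1.0]]
ft_force: [-19.5, -3.4, 16.1]
grip_width: 0.591
finger_force: 58.9
torque [-0.764   3.3847 -0.2788] yaw 142.28186785964732 -59.90651938223275
```

View pics/s2.png

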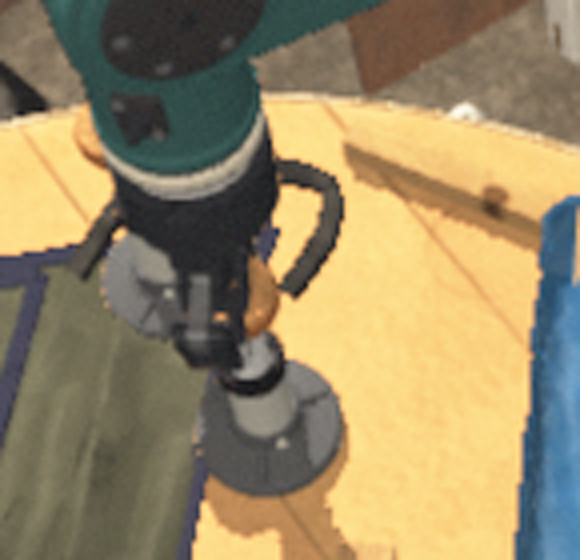

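It holds 16 N of push at the same height, so the post is locked. The view also shows it raised. Now I'll relax, open and retreat.

```bash
echo '0,0,-0.006,0,0,0,0.5 | 0,0,-0.006,0,0,0,1 | 0,0,-0.006,0,0,0,1 | 0,0,-0.006,0,0,0,1 | 0,0,-0.006,0,0,0,1 | 0,0,-0.006,0,0,0,1 | 0,0,-0.04,0,0,0,1 | 0,0,-0.08,0,0,0,1 | 0,0,-0.12,0,0,0,1 | 0,0,-0.12,0,0,0,1' | python3 nudge.py; python3 - <<'E'
from h import *
s=robot.state();R=s["ee_rot"]
print(R.T@(np.array([.4497,-.0971,.005])-s["ee_pos"]),s["qpos"])
E
```

```text
clock: 11.9
ee_pos: [0.668, -0.0318, 0.2752]
ee_rot: [[-0.79, 0.613, 0.015], [0.613, 0.79, -0.002], [-0.013, 0.008, -1.0]]
ft_force: [-0.6, -0.7, 0.5]
grip_width: 1.002
finger_force: 0.0
[ 0.1358 -0.1875  0.2671] [ -7.5832  19.8239  55.9755   0.0111 103.3462 -59.7685]
```

```bash
echo '0.03,-0.04,0,0,0,8,1 | 0.06,-0.08,0,0,0,16,1 | 0.09,-0.12,0.04,0,0,24.7,1 | 0.12,-0.16,0.08,0,0,24.7,1 | 0.136,-0.188,0.12,0,0,24.7,1 | 0.136,-0.188,0.15,0,0,24.7,1 | 0.136,-0.188,0.15,0,0,24.7,1 | 0.136,-0.188,0.15,0,0,24.7,1 | 0.136,-0.188,0.15,0,0,24.7,1' | python3 nudge.py; python3 - <<'E'
from h import *
s=robot.state();R=s["ee_rot"]
print(R.T@(np.array([.4497,-.0971,.005])-s["ee_pos"]),s["qpos"])
E
python3 t.py
```

```text
clock: 12.8
ee_pos: [0.4464, -0.0974, 0.12]
ee_rot: [[-0.461, 0.887, 0.007], [0.887, 0.462, -0.002], [-0.005, 0.005, -1.0]]
ft_force: [0.5, -0.0, 1.3]
grip_width: 1.001
finger_force: 0.0
[-0.0007  0.0025  0.115 ] [-19.4408  -4.4255 100.7863   0.022   83.2143 -46.9273]
torque [ 0.0199 -0.0269 -0.0194] yaw 117.48321398275306 -46.92733031828387
```

```bash
echo '0,0.002,0.04,0,0,0,1 | 0,0.0025,0.08,0,0,0,1 | 0,0.0025,0.105,0,0,0,1 | 0,0.0025,0.114,0,0,0,1 | 0,0.0025,0.114,0,0,0,1 | 0,0.0025,0.114,0,0,0,0.1 | 0,0.0025,0.114,0,0,0,0.1 | 0,0.0025,0.114,0,0,0,0.1 | 0,0.0025,0.114,0,0,0,0.1 | 0,0.0025,0.114,0,0,0,0.1 | 0,0.0025,0.114,0,0,0,0.1 | 0,0.0025,0.114,0,0,0,0.1 | 0,0.0025,0.114,0,0,0,0.1 | 0,0.0025,0.114,0,0,0,0.1' | python3 nudge.py 40
```

```text
clock: 14.2
ee_pos: [0.4458, -0.0959, 0.0033]
ee_rot: [[-0.461, 0.887, 0.002], [0.887, 0.461, -0.001], [-0.002, 0.001, -1.0]]
ft_force: [-0.1, -0.1, 5.7]
grip_width: 0.272
finger_force: 40.9
```

Stick gripped at 23 mm. Lifting to TCP z 0.25, then across.

```bash
echo '0,0,-0.02,0,0,0,0.1 | 0,0,-0.06,0,0,0,0.1 | 0,0,-0.1,0,0,0,0.1 | 0,0,-0.15,0,0,5,0.1 | 0,0,-0.2,0,0,12,0.1 | 0,0,-0.247,0,0,20,0.1 | 0,0,-0.247,0,0,26,0.1 | 0,0,-0.247,0,0,31.5,0.1 | 0,0,-0.247,0,0,31.5,0.1 | 0,0,-0.247,0,0,31.5,0.1' | python3 nudge.py; python3 - <<'E'
from h import *
s=robot.state();R=s["ee_rot"]
print(R.T@(np.array([.6605,-.0975,.25])-s["ee_pos"]),s["qpos"])
E
python3 t.py
```

```text
clock: 15.2
ee_pos: [0.4445, -0.0954, 0.2483]
ee_rot: [[0.069, 0.998, -0.002], [0.998, -0.069, 0.001], [0.0, -0.002, -1.0]]
ft_force: [0.6, -0.2, -0.7]
grip_width: 0.27
finger_force: 40.2
[ 0.0127  0.2157 -0.0021] [-19.2597  -7.3645  88.7575  -0.0049  98.7171 -15.3252]
torque [ 0.0445 -0.0216  0.0382] yaw 86.06471474112371 -15.325219164830614
```

```bash
echo '0.002,0.03,0,0,0,0,0.1 | 0.005,0.07,0,0,0,0,0.1 | 0.008,0.11,0,0,0,0,0.1 | 0.01,0.15,0,0,0,0,0.1 | 0.0127,0.19,0,0,0,0,0.1 | 0.0127,0.21,0,0,0,0,0.1 | 0.0127,0.2157,0,0,0,0,0.1 | 0.0127,0.2157,0,0,0,0,0.1 | 0.0127,0.2157,0,0,0,0,0.1' | python3 nudge.py; python3 - <<'E'
from h import *
import cv2
s=robot.state(); im=snapshot("top")[:,:,::-1]; w=snapshot("wrist")[:,:,::-1]
o=np.zeros((400,800,3),np.uint8); o[:,:480]=cv2.resize(w[:,80:560],(480,400)); o[:360,480:]=cv2.resize(im[110:200,330:410],(320,360),interpolation=cv2.INTER_CUBIC)
cv2.imwrite("pics/p3.png",o); np.save("w3.npy",[s["ee_pos"],*s["ee_rot"]]); print(s["ee_pos"],s["ee_rot"])
E
```

```text
clock: 16.1
ee_pos: [0.6601, -0.0981, 0.2491]
ee_rot: [[0.07, 0.998, -0.001], [0.998, -0.07, 0.0], [-0.0, -0.001, -1.0]]
ft_force: [0.3, 0.5, -0.4]
grip_width: 0.27
finger_force: 40.1
[ 0.6601 -0.0981  0.2491] [[ 0.0703  0.9975 -0.0012]
 [ 0.9975 -0.0703  0.    ]
 [-0.     -0.0012 -1.    ]]
```

View pics/p3.png

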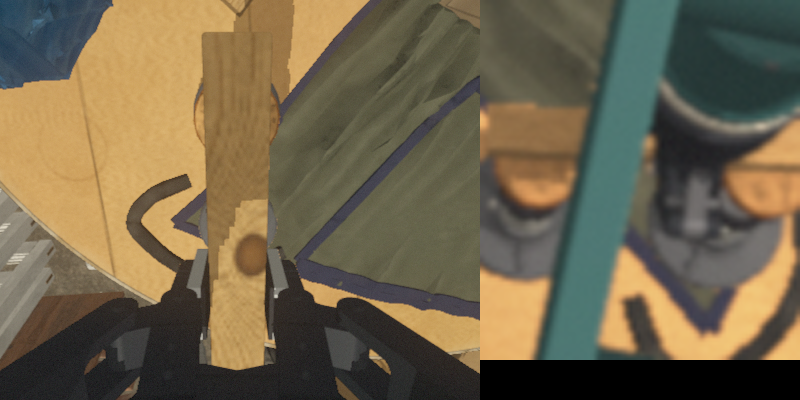

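In the wrist view the stick (205–271) is centred over the low pad (194–280), and its axis also passes through the measured tall pad centre. Lowering now.

```bash
echo '0,0,0.02,0,0,0,0.1 | 0,0,0.035,0,0,0,0.1 | 0,0,0.045,0,0,0,0.1 | 0,0,0.05,0,0,0,0.1 | 0,0,0.052,0,0,0,0.1 | 0,0,0.054,0,0,0,0.1 | 0,0,0.055,0,0,0,0.1 | 0,0,0.055,0,0,0,0.1' | python3 nudge.py; python3 t.py
```

```text
clock: 17.0
ee_pos: [0.6612, -0.0981, 0.1947]
ee_rot: [[0.071, 0.998, 0.001], [0.998, -0.071, -0.0], [-0.0, 0.001, -1.0]]
ft_force: [-0.4, 0.3, -1.3]
grip_width: 0.27
finger_force: 40.2
torque [0.0041 0.0094 0.0563] yaw 85.94990060461929 -9.24958822629721
```

```bash
echo '0,0,0.001,0,0,0,0.1 | 0,0,0.002,0,0,0,0.1 | 0,0,0.003,0,0,0,0.1 | 0,0,0.003,0,0,0,0.1 | 0,0,0.003,0,0,0,0.1' | python3 nudge.py; python3 t.py
```

```text
clock: 17.5
ee_pos: [0.6614, -0.0982, 0.1941]
ee_rot: [[0.071, 0.997, 0.003], [0.998, -0.071, -0.001], [-0.001, 0.003, -1.0]]
ft_force: [-1.8, 1.6, 6.4]
grip_width: 0.272
finger_force: 41.1
torque [ 0.0155  0.3424 -0.0697] yaw 85.9484597392551 -9.240516975404375
```

Contact at 6.4 N, at the expected height. Releasing and retreating.

```bash
echo '0,0,-0.001,0,0,0,0.1 | 0,0,-0.001,0,0,0,0.4 | 0,0,-0.001,0,0,0,0.7 | 0,0,-0.001,0,0,0,0.9 | 0,0,-0.001,0,0,0,0.9 | 0,0,-0.001,0,0,0,0.9 | 0,0,-0.001,0,0,0,0.9 | 0,0,-0.03,0,0,0,0.9 | 0,0,-0.06,0,0,0,0.9 | 0,0,-0.1,0,0,0,0.9 | -0.03,-0.04,-0.11,0,0,0,0.9 | -0.06,-0.08,-0.11,0,0,0,0.9 | -0.09,-0.12,-0.11,0,0,0,0.9 | -0.09,-0.16,-0.11,0,0,0,0.9 | -0.09,-0.2,-0.11,0,0,0,0.9 | -0.09,-0.22,-0.11,0,0,0,0.9 | -0.09,-0.22,-0.11,0,0,0,0.9 | -0.09,-0.22,-0.11,0,0,0,0.9' | python3 nudge.py; python3 - <<'E'
from h import *
import cv2
im=snapshot("top")[:,:,::-1]; w=snapshot("side")[:,:,::-1]
f=lambda a:cv2.resize(a,(400,400),interpolation=cv2.INTER_CUBIC)
cv2.imwrite("pics/p4.png",np.hstack([f(im[100:200,320:420]),f(w[130:240,195:305])]))
E
```

```text
clock: 19.3
ee_pos: [0.4354, -0.1724, 0.3018]
ee_rot: [[0.071, 0.997, 0.002], [0.997, -0.071, -0.001], [-0.001, 0.002, -1.0]]
ft_force: [0.3, -0.3, 0.1]
grip_width: 0.903
finger_force: 0.0
```

View pics/p4.png

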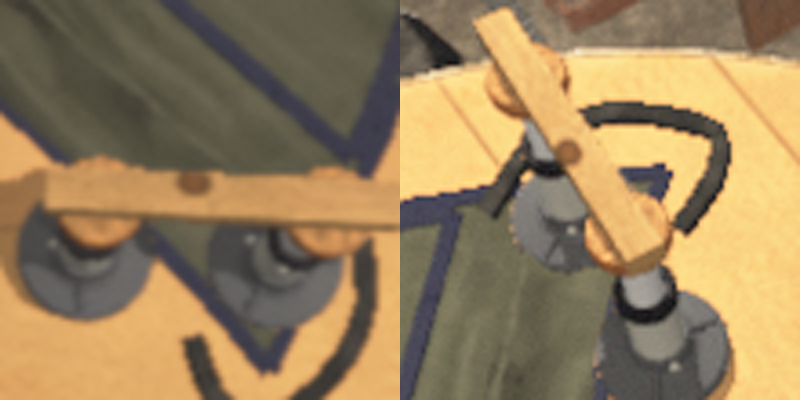

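The stick lies level across the middle of both pads: in the top crop it runs from (45,190) off past (400,205), over pads at (95,205) and (330,215). The low post held a 16 N push and met a hard stop when turned, so I take it as locked. The robot is clear.

```bash
python3 -c "
from rig import robot, snapshot, calibration
print(robot.sign_off())"
```

```text
the job is handed in; nothing more can be done
None
```

The low support is raised and locked (it met a hard stop when turned and held 16 N, though I never saw the button itself), the stick lies across the middle of both pads, and the job was handed in at about 19 s; no verdict was shown.

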